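Lock the grinding bowl onto the knife mill

ROBOT

A 6-joint arm with a two-finger parallel gripper is mounted at the origin on the work surface. World frame = base frame: x ahead of the robot, y to its left, z up, the work surface at z = 0. Lengths are in m, angles in rad, forces in N, time in s.
With the tool pointing down it reaches from about 0.35 to 0.775 m from the base axis. Payload 5.5 kg.
Tool frame: the origin (TCP) lies midway between the tips of the shut fingers; the grasp point (between the pads) lies 19 mm behind it; z points along the fingers, y is the line along which they close (so a half turn about z gives the same grasp; the last joint's range is limited). The gripper opens to 85 mm and grips with 20 to 120 N. Pads are 22 mm wide; open, the fingers measure 114 mm over their backs; the gripper's body (76 mm by 85 mm) begins 54 mm behind the grasp point. The pads swing forward as they close: fully open they stand 13 mm farther back than shut.
Start: joints at [1.027, 0.313, 0.046, 1.304, 0, 1.431], TCP at [0.226, 0.529, 0.196] pointing down, gripper open.
Joint ranges: [-2.76, 2.76], [-0.86, 1.69], [-1.03, 1.26], [-2.2, 2.34], [-1.47, 1.5], [-3.14, 3.14]. Speed limits (rad/s): [2.57, 2.57, 3.14, 3.14, 3.14, 3.14].

INTERFACE

Orientations are given as a unit quaternion [w, x, y, z].
In Python, from workcell import env gives the robot as it stands. The module is installed in compiled form; this text tells all that it offers.
- The arm moves only by the tool servo_tool, never from a script. Its argument "increments" is a list of rows, each an object of numbers: "grip": the closure, from 0 (fully open) to 1 (shut); "x", "y", "z": the shift along the tool's x, y, z in mm; "roll": the turn about the tool's z in degrees. In form: [{"grip": .., "x": .., "y": .., "z": .., "roll": ..}, ...]. A call has 1 to 5 rows; each row shifts and turns the commanded pose from where the row before left it, along the tool's axes as they then stand; what a row does not reach is not made up. A row lasts 1/12 s, in which the tool goes at most 41.7 mm and 7.16 degrees, less where a joint would pass 70% of its speed; a pose out of reach is approached as far as the arm can. A call is refused whole if a number of a shift passes 41.7 or a number of a turn 7.16, either way. A call with a gripper value outside its range is refused whole. The fingers move at their own pace and stop on an object; "grip_force" is the grip in N (left out, the last holds). Time passes only in rows, so rows that do not move let the fingers close. It gives the time, the measured TCP pose, the force, the opening and the grip force at its end, in the units of the state.
- env.get_state(): the state, without advancing time (a new reading comes with each control period).
- env.read_camera(name): name is "scene" or "top"; returns the picture (400x640x3 uint8, red, green, blue); there is no depth.
- env.get_calibration(name): a dict with "vertical_fov" (degrees; the focal length in pixels is half the picture's height over the tangent of half this angle, whatever the lens; pixels are square), "cx", "cy" (the principal point, pixels), "k1" (the pictures are not rectified: a ray, as slopes to the right and down, at radius r is drawn at 1 + k1 r^2 times it, then the intrinsics apply), "rvec" (rotation vector, rad) and "tvec" (3), from world to camera coordinates, as OpenCV has them. Camera axes: x right, y down, z forward; pixel columns grow to the right and rows downward; lengths in m; the calibration is good to about 2 mm. A picture is of the moment at which its call begins. get_calibration takes no time and is no camera call.
- env.hand_in(): hands the job in; it is judged then, once.
The state is a dict: "clock": time; "joint_pos": joint angles; "qvel": joint speeds; "tau": joint torques, N m; "tcp_pos": TCP position; "orientation": TCP orientation; "wrist_force": force on the tool from outside, world axes, zero at the start; "ft_torque": the same for the moment, N m; "finger_gap": finger opening in m; "grip_force": force on a finger pad.
Only numpy, scipy, OpenCV 4.12 (cv2) and the standard library are available. Lean on these libraries where they do the work, as an engineer would, in place of code of your own. Each camera call takes 0.05 s, during which the arm holds its last target. There are 200 camera calls.

TASK

The closed steel grinding bowl has only been set down on the mill: its lugs are resting on top of the locking collar. Turn it until the lugs drop into the gaps, press it straight down until it is fully home, then turn it a quarter turn clockwise (seen from above) to the stop, so that it is locked with its handle over the middle of the control panel at the mill's front. Leave the other things on the bench where they are.

Things in the scene. Friction and masses are not known exactly. Their poses are not given: they have to be found in the camera images.
- mill: Bench knife mill, fixed: white housing 273 x 228 mm, 100 mm high, blue-grey cheeks, sloped control panel on its front, round aluminium bayonet collar on top. Origin on the bench, straight under the collar's centre; x points to the mill's back (the panel faces -x), y to its left, z up.
- collar (a point): Centre of the collar's top, 150 mm above the bench. Collar 160 mm across, bore 107 mm, with an inward ledge 10 mm thick, cut by three gaps 30 degrees wide: one at the right-hand rib (mill -y), the others 120 degrees either side. Under the ledge each lug can turn only clockwise (from above) from its gap, by 90 degrees, to a solid stop.
- enter_rib (a point): Top of the dark upright rib outside the collar on the mill's right-hand side (-y), 81 mm from the collar's centre: the handle stands over it, to within about 6 degrees, when the bowl's lugs can drop into the gaps so that the bowl will lock with its handle at the front.
- lock_rib (a point): Top of the dark upright rib outside the collar at the mill's front (-x), 81 mm from the collar's centre: the handle stands over it when the bowl is locked, turned to the stop.
- bowl: Loose steel grinding bowl, lid fastened on, 104 mm across, 105 mm high, 0.7 to 0.95 kg. Origin: centre of its underside; z up, x towards the handle. At the start its lugs rest on the collar's ledge, its underside 120 mm above the bench and its handle 30 to 75 degrees anticlockwise (from above) of the right-hand rib; it turns easily there (under 4 N at the handle; a hard shove tips it out).
- bowl_lug (a point): Middle of the lug under the handle, 57 mm from the bowl's axis. Three lugs, 120 degrees apart, 16 mm wide, 8 mm high, undersides 30 mm above the bowl's underside, reaching 64 mm from the axis. Over the gaps they fall about 7 mm, onto a stiff rubber-sealed seat: the bowl's underside is then 108 to 113 mm above the bench.
- bowl_boss (a point): Centre of the flat top of the black boss, 40 mm across, in the middle of the lid, 105 mm above the bowl's underside: the place to press; nothing on the bowl is higher. In the gaps, a push of about 9 to 16 N slides the bowl down and it stays down. Fully home its underside is 100 mm above the bench, the lugs 2 mm below the ledge, and it turns easily.
- bowl_handle (a point): Centre of the upright grip of the bowl's black side handle, 108 mm from the bowl's axis and 79 mm above its underside. The grip is 20 mm radially, 18 mm across and 42 mm high (58 to 100 mm above the bowl's underside); two level arms join it to the bowl. Room for fingers on both sides. The bowl tips less the lower the grip is pushed.
- jar: Clear sample jar with white cap, 72 mm across, 85 mm high, standing beside the mill. Bystander; origin at its underside.
- brush: Cleaning brush 190 mm long lying beside the mill. Bystander; origin at its underside.
- beaker: Clear plastic beaker, 72 mm across, 90 mm high, behind the mill. Bystander; origin at its underside.
- dish: White weighing dish 120 x 120 x 22 mm holding three walnuts. Bystander; origin at its underside.
- caliper: Digital caliper, 200 mm long, lying on the bench. Bystander; origin at its underside.
- scoop: Steel sample spoon 180 mm long lying on the bench. Bystander; origin at its underside.
There are look-alikes about, which are no part of the job. Leave any blue or purple look-alike of the bowl alone.

How it is judged:
On the way:
1. the bowl is pressed fully home in the gaps of the collar (z of bowl in the frame of mill below 0.1025 m), for 0.1 s.
At the end, for the whole second after the job is handed in: The bowl is fully home in the collar (underside within 3 mm of its lowest place), upright, turned to the stop with its handle over the middle of the mill's front (within 7 degrees), and at rest (z of bowl in the frame of mill below 0.103 m and x of bowl_handle in the frame of mill below -0.095 m and y of bowl_handle in the frame of mill between -0.0135 and 0.0135 m and angle between bowl's own z axis and vertical below 0.06 rad and linear speed of bowl below 0.02 m/s); the robot touches nothing.
It fails at once if another thing on the bench is moved by more than 30 mm (distance of any of jar, brush, beaker, dish, caliper, scoop from where it was at the start of the episode above 0.03 m).
It also fails if it takes over 72 s, if anything falls off the work surface, if the arm or the gripper's body presses on something with over 40 N, if the wrist force passes 120 N, or if a joint passes its speed limit or range.

## Working session

There is one attempt and no reset: what is moved stays moved. The work goes in short steps, Python scripts to look and compute and a tool call to move; the robot and the scene stay as the last step left them, time stands still between calls to the robot, and variables do not carry over. Pictures are saved under pics/ and viewed, at most 10 in all, crops included, and the job is handed in when it is done.

Besides the shell and the picture viewer there is one more tool, called by a JSON object that holds its "api" and its "payload". servo_tool: Moves the arm, as the interface text tells. Its arguments: {"type":"object","properties":{"increments":{"type":"array"},"grip_force":{"type":"number"}},"required":["increments"]}

```bash
mkdir -p pics; cat > h.py <<'E'
import numpy as np, cv2
from workcell import env
def snap(n,f):
    im=env.read_camera(n); cv2.imwrite('pics/'+f,im[:,:,::-1]); return im
def cal(n):
    c=env.get_calibration(n); f=200/np.tan(np.radians(c['vertical_fov'])/2)
    R=cv2.Rodrigues(np.array(c['rvec'],float))[0]; return c,f,R,np.array(c['tvec'],float).ravel()
def ray(n,u,v,z):
    c,f,R,t=cal(n); d=np.array([(u-c['cx'])/f,(v-c['cy'])/f]); s=d.copy()
    for _ in range(20): s=d/(1+c['k1']*(s@s))
    o=-R.T@t; w=R.T@np.array([s[0],s[1],1]); return o+w*(z-o[2])/w[2]
def proj(n,p):
    c,f,R,t=cal(n); q=R@np.array(p,float)+t; s=q[:2]/q[2]; s=s*(1+c['k1']*(s@s)); return s*f+[c['cx'],c['cy']]
E
python3 - <<'E'
from h import *
snap('scene','s0.png');snap('top','t0.png')
for n in('scene','top'):
    c,f,R,t=cal(n);print(n,c,-R.T@t)
print(env.get_state())
E
```

```text
scene {'vertical_fov': 43.65732391051327, 'cx': 317.79068507642546, 'cy': 206.1110141237965, 'k1': 0.048101443383195865, 'rvec': array([ 0.80494105,  2.57471326, -1.10083741]), 'tvec': array([ 0.4218539 , -0.11249806,  1.46113909])} [0.9849463  0.69633069 0.93303178]
top {'vertical_fov': 46.664102480066845, 'cx': 316.95789586419494, 'cy': 197.46740063852698, 'k1': -0.017112054652058648, 'rvec': array([ 2.13355124, -2.09443227,  0.21743443]), 'tvec': array([0.03833305, 0.52233316, 1.1533488 ])} [0.27662136 0.046477   1.23524706]
{'clock': 0.1, 'joint_pos': array([ 1.02737819e+00,  3.13935839e-01,  4.50441090e-02,  1.30362579e+00,
       -2.20442427e-05,  1.43119614e+00]), 'qvel': array([ 0.00108905, -0.00237257,  0.0025304 ,  0.0014033 ,  0.00055131,
       -0.00209033]), 'tau': array([ 3.00228879e-03, -4.81725848e+01,  2.99243850e+01,  1.27458092e-02,
       -9.43918599e-05,  3.91422770e-05]), 'tcp_pos': array([0.22566397, 0.52826816, 0.1952723 ]), 'orientation': array([-2.77836898e-04,  2.00539809e-01,  9.79685176e-01, -8.14590320e-04]), 'wrist_force': array([-0.06584126,  0.01500255,  0.62953463]), 'ft_torque': array([-0.04362574, -0.0240538 , -0.03653815]), 'grip_force': 0.0, 'finger_gap': 0.08543120387902692}
```

View pics/s0.png

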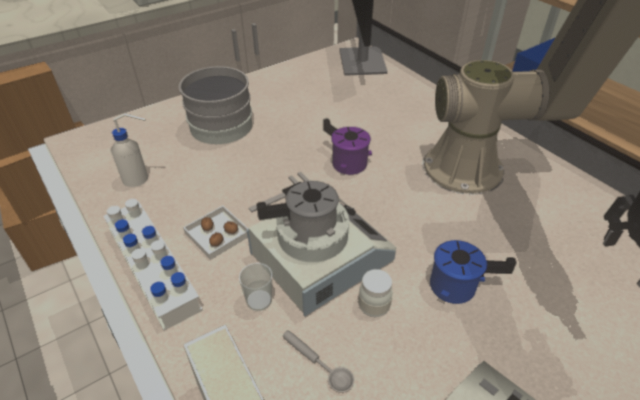

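View pics/t0.png

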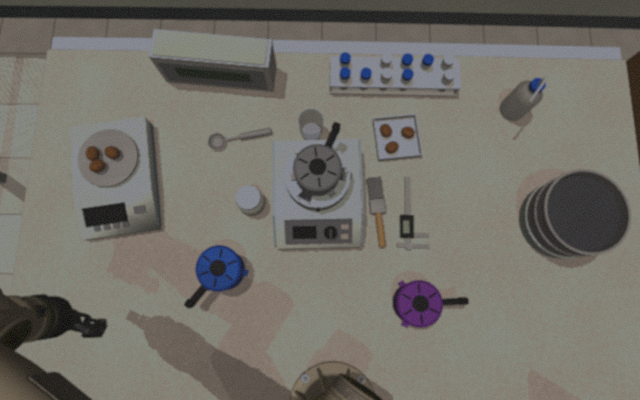

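Scene view: mill at about (315,240), with the bowl's handle at (275,210). Top view: bowl boss at (318,167), handle tip at (335,128), panel facing the robot at (318,232). Next I'll enlarge the mill.

```bash
python3 - <<'E'
from h import *
im=cv2.imread('pics/t0.png')[110:260,250:400]
im=cv2.convertScaleAbs(im,alpha=1.5)
cv2.imwrite('pics/t0c.png',cv2.resize(im,(600,600),interpolation=cv2.INTER_CUBIC))
print(ray('top',317.5,166.5,.225),ray('top',335,129,.2),ray('top',318,206,.15))
g=cv2.cvtColor(cv2.imread('pics/t0.png'),cv2.COLOR_BGR2GRAY)
m=((g<55)*255).astype('uint8')
n,l,s,c=cv2.connectedComponentsWithStats(m)
for i in range(1,n):
    if s[i,4]>10 and 270<c[i][0]<370 and 110<c[i][1]<250: print(s[i],c[i])
E
```

```text
[0.55736533 0.04785067 0.225     ] [0.65649136 0.00835486 0.2       ] [0.4808368  0.04500804 0.15      ]
[326 123  14  25 153] [332.63398693 134.50326797]
[309 159  17  16 208] [317.17307692 166.17307692]
[300 185  35  15 142] [312.29577465 192.5       ]
[292 226  25  13 304] [304.09210526 232.01644737]
[324 226  13  13 138] [330.11594203 232.06521739]
```

View pics/t0c.png

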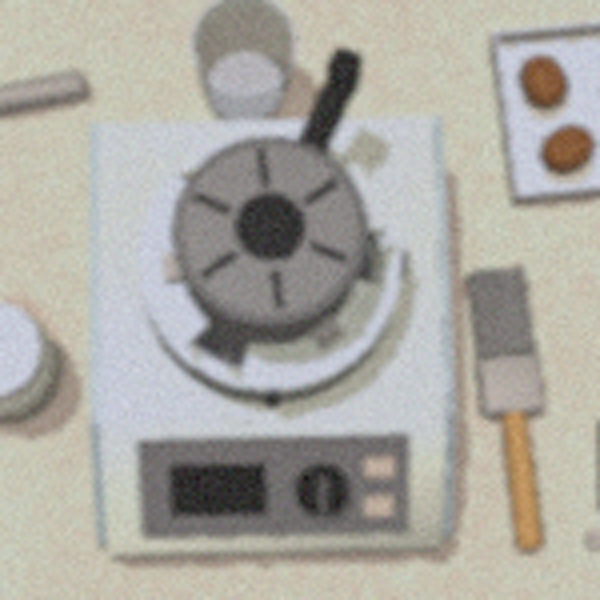

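Enlarged top view: front rib at full-picture pixel (318,209), right rib at (351,174), boss at (317.6,166.5), grip top at about (336,126). The mill is almost square to the world frame.

```bash
cat >> h.py <<'E'
def plan(x,y,z,yaw):
    "shift in tool axes (mm) to world target, roll in deg to bring tool y to world angle yaw"
    s=env.get_state(); from scipy.spatial.transform import Rotation as Q
    q=s['orientation']; R=Q.from_quat([q[1],q[2],q[3],q[0]]).as_matrix()
    y0=np.degrees(np.arctan2(R[1,1],R[0,1])); r=-((yaw-y0+180)%360-180)
    print('t',round(s['clock'],2),'tcp',s['tcp_pos'].round(4),'yaw',y0.round(1),'shift',(1000*R.T@(np.array([x,y,z])-s['tcp_pos'])).round(1),'roll',r.round(1),'F',s['wrist_force'].round(1),'gap',round(s['finger_gap'],4),'j6',s['joint_pos'][5].round(2))
E
python3 - <<'E'
from h import *
b=ray('top',317.6,166.5,.225);f=ray('top',318,208.8,.15);r=ray('top',351,173.8,.15);h=ray('top',336,125.8,.22)
a=lambda d:np.degrees(np.arctan2(d[1],d[0]))
print(b,f,r,h)
for p in(f,r,h):print(np.hypot(*(p-b)[:2]),a(p-b))
g=cv2.cvtColor(cv2.imread('pics/t0.png'),cv2.COLOR_BGR2GRAY)[118:150,322:344]
v,u=np.nonzero(g<60); P=np.array([ray('top',x+322,y+118,.21) for x,y in zip(u,v)]);d=P-b
k=np.hypot(d[:,0],d[:,1]);m=(k>.06)&(k<.13);print(k.max(),np.median(np.degrees(np.arctan2(d[m,1],d[m,0]))),m.sum())
plan(h[0],h[1],.30,68)
E
```

```text
[0.5573696  0.04762506 0.225     ] [0.47406306 0.0448875  0.15      ] [ 0.56147984 -0.03331809  0.15      ] [0.65699533 0.00685925 0.22      ]
0.08335151007006064 -178.11786719981885
0.08104744064762369 -87.09305625238424
0.10764355758015122 -22.253864427192703
0.11856694937827796 -22.30045300356986 153
t 0.1 tcp [0.2257 0.5283 0.1953] yaw 66.9 shift [-601.5 -310.2 -104.3] roll -1.1 F [-0.1  0.   0.6] gap 0.0854 j6 1.43
```

{"api": "servo_tool", "payload": {"increments": [{"grip": 0.45,"z": -38},{"grip": 0.45,"z": -36},{"grip": 0.45,"x": -35,"y": -18,"z": -30},{"grip": 0.45,"x": -35,"y": -18},{"grip": 0.45,"x": -35,"y": -18}]}}

```text
invalid input at $.increments[0]: expected keys grip, x, y, z, roll
```

{"api": "servo_tool", "payload": {"increments": [{"grip": 0.45,"x": -35,"y": -18},{"grip": 0.45,"x": -35,"y": -18},{"grip": 0.45,"x": -35,"y": -18},{"grip": 0.45,"x": -35,"y": -18},{"grip": 0.45,"x": -35,"y": -18}]}}

```text
invalid input at $.increments[0]: expected keys grip, x, y, z, roll
```

{"api": "servo_tool", "payload": {"increments": [{"grip": 0.45,"x": -35,"y": -18},{"grip": 0.45,"x": -35,"y": -18},{"grip": 0.45,"x": -35,"y": -18},{"grip": 0.45,"x": -35,"y": -18},{"grip": 0.45,"x": -35,"y": -18}]}}

```text
invalid input at $.increments[0]: expected keys grip, x, y, z, roll
```

{"api": "servo_tool", "payload": {"increments": [{"grip": 0.45,"x": -35,"y": -18},{"grip": 0.45,"x": -30,"y": -18},{"grip": 0.45},{"grip": 0.45},{"grip": 0.45}]}}

```text
invalid input at $.increments[0]: expected keys grip, x, y, z, roll
```

```bash
python3 - <<'E'
from h import *
plan(.657,.006,.30,67.7)
E
```

```text
t 0.1 tcp [0.2257 0.5283 0.1953] yaw 66.9 shift [-601.8 -311.  -104.3] roll -0.8 F [-0.1  0.   0.6] gap 0.0854 j6 1.43
```

All keys are required in each row.

{"api": "servo_tool", "payload": {"increments": [{"grip": 0.45,"x": 0,"y": 0,"z": -38,"roll": 0},{"grip": 0.45,"x": 0,"y": 0,"z": -36,"roll": 0},{"grip": 0.45,"x": -28,"y": -14,"z": -26,"roll": 0},{"grip": 0.45,"x": -36,"y": -18,"z": 0,"roll": 0},{"grip": 0.45,"x": -36,"y": -18,"z": 0,"roll": 0}]}}

```text
clock: 0.52
tcp_pos: [0.299, 0.4438, 0.2978]
orientation: [0.001, 0.199, 0.98, 0.002]
wrist_force: [0.3, -0.0, -0.1]
finger_gap: 0.0471
grip_force: 0.0
```

{"api": "servo_tool", "payload": {"increments": [{"grip": 0.45,"x": -36,"y": -18,"z": 0,"roll": 0},{"grip": 0.45,"x": -36,"y": -18,"z": 0,"roll": 0},{"grip": 0.45,"x": -36,"y": -18,"z": 0,"roll": 0},{"grip": 0.45,"x": -36,"y": -18,"z": 0,"roll": 0},{"grip": 0.45,"x": -36,"y": -18,"z": 0,"roll": 0}]}}

```text
clock: 0.93
tcp_pos: [0.4291, 0.2883, 0.2958]
orientation: [-0.0, 0.2, 0.98, -0.0]
wrist_force: [0.7, 1.1, -0.2]
finger_gap: 0.0472
grip_force: 0.0
```

{"api": "servo_tool", "payload": {"increments": [{"grip": 0.45,"x": -36,"y": -18,"z": 0,"roll": 0},{"grip": 0.45,"x": -36,"y": -18,"z": 0,"roll": 0},{"grip": 0.45,"x": -36,"y": -18,"z": 0,"roll": 0},{"grip": 0.45,"x": -36,"y": -18,"z": 0,"roll": 0},{"grip": 0.45,"x": -36,"y": -18,"z": 0,"roll": 0}]}}

```text
clock: 1.35
tcp_pos: [0.5593, 0.1347, 0.2958]
orientation: [-0.0, 0.201, 0.98, -0.0]
wrist_force: [0.7, 0.9, -0.7]
finger_gap: 0.0471
grip_force: 0.0
```

{"api": "servo_tool", "payload": {"increments": [{"grip": 0.45,"x": -36,"y": -18,"z": 0,"roll": 0},{"grip": 0.45,"x": -34,"y": -18,"z": 0,"roll": 0},{"grip": 0.45,"x": 0,"y": -9,"z": 0,"roll": -1},{"grip": 0.45,"x": 0,"y": 0,"z": 0,"roll": 0},{"grip": 0.45,"x": 0,"y": 0,"z": 0,"roll": 0}]}}

```text
clock: 1.77
tcp_pos: [0.605, 0.0673, 0.2954]
orientation: [-0.001, 0.193, 0.981, 0.0]
wrist_force: [-0.6, 1.0, 1.0]
finger_gap: 0.0468
grip_force: 0.0
```

```bash
python3 - <<'E'
from h import *
plan(.657,.006,.30,67.7)
E
```

```text
t 1.77 tcp [0.605  0.0673 0.2954] yaw 67.8 shift [-71.3 -37.   -4.7] roll 0.1 F [-0.6  1.   1. ] gap 0.0468 j6 0.37
```

{"api": "servo_tool", "payload": {"increments": [{"grip": 0.45,"x": -35,"y": -18,"z": 0,"roll": 0},{"grip": 0.45,"x": -36,"y": -19,"z": 0,"roll": 0},{"grip": 0.45,"x": 0,"y": 0,"z": 0,"roll": 0},{"grip": 0.45,"x": 0,"y": 0,"z": 20,"roll": 0},{"grip": 0.45,"x": 0,"y": 0,"z": 20,"roll": 0}]}}

```text
clock: 2.18
tcp_pos: [0.6579, 0.0078, 0.2568]
orientation: [0.001, 0.192, 0.981, 0.0]
wrist_force: [-0.2, 0.5, -0.9]
finger_gap: 0.047
grip_force: 0.0
```

```bash
python3 - <<'E'
from h import *
plan(.657,.0065,.17,67.7)
im=snap('top','t1.png')[90:190,270:390]
cv2.imwrite('pics/t1c.png',cv2.resize(cv2.convertScaleAbs(im[:,:,::-1],alpha=1.6),(600,500),interpolation=cv2.INTER_CUBIC))
E
```

```text
t 2.18 tcp [0.6579 0.0078 0.2568] yaw 67.9 shift [ 0.6 -1.6 86.8] roll 0.2 F [-0.2  0.5 -0.9] gap 0.047 j6 0.28
```

View pics/t1c.png

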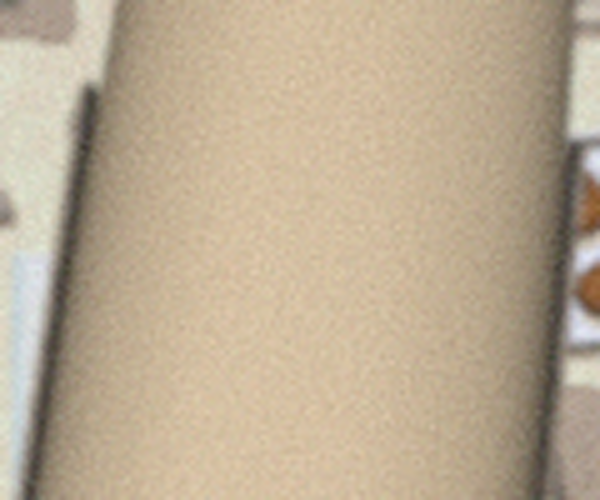

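The arm hides the whole mill from above, so the top view is no use here. I'll descend slowly around the grip and watch the force.

{"api": "servo_tool", "payload": {"increments": [{"grip": 0.45,"x": 0,"y": -1.5,"z": 20,"roll": 0},{"grip": 0.45,"x": 0,"y": 0,"z": 20,"roll": 0},{"grip": 0.45,"x": 0,"y": 0,"z": 20,"roll": 0},{"grip": 0.45,"x": 0,"y": 0,"z": 20,"roll": 0},{"grip": 0.45,"x": 0,"y": 0,"z": 5,"roll": 0}]}}

```text
clock: 2.65
tcp_pos: [0.6542, 0.0072, 0.1685]
orientation: [-0.002, 0.191, 0.982, -0.0]
wrist_force: [-0.4, 0.4, 0.4]
finger_gap: 0.0469
grip_force: 0.0
```

```bash
python3 - <<'E'
from h import *
im=snap('scene','s1.png')[130:280,220:420]
cv2.imwrite('pics/s1c.png',cv2.resize(cv2.convertScaleAbs(im[:,:,::-1],alpha=1.3),(800,600),interpolation=cv2.INTER_CUBIC))
for p in range(-90,-20,10):plan(.557+.108*np.cos(np.radians(p)),.0475+.108*np.sin(np.radians(p)),.17,p+90)
E
```

```text
t 2.7 tcp [0.6544 0.007  0.1689] yaw 68.0 shift [ 64.9 -99.2  -0.7] roll 68.0 F [-0.5 -0.1 -0.6] gap 0.0472 j6 0.27
t 2.7 tcp [0.6544 0.007  0.1689] yaw 68.0 shift [ 48.2 -90.6  -0.8] roll 58.0 F [-0.5 -0.1 -0.6] gap 0.0472 j6 0.27
t 2.7 tcp [0.6544 0.007  0.1689] yaw 68.0 shift [ 33.1 -79.3  -0.9] roll 48.0 F [-0.5 -0.1 -0.6] gap 0.0472 j6 0.27
t 2.7 tcp [0.6544 0.007  0.1689] yaw 68.0 shift [ 20.3 -65.5  -0.9] roll 38.0 F [-0.5 -0.1 -0.6] gap 0.0472 j6 0.27
t 2.7 tcp [0.6544 0.007  0.1689] yaw 68.0 shift [ 10.1 -49.7  -1. ] roll 28.0 F [-0.5 -0.1 -0.6] gap 0.0472 j6 0.27
t 2.7 tcp [0.6544 0.007  0.1689] yaw 68.0 shift [  2.7 -32.3  -1. ] roll 18.0 F [-0.5 -0.1 -0.6] gap 0.0472 j6 0.27
t 2.7 tcp [0.6544 0.007  0.1689] yaw 68.0 shift [ -1.5 -14.   -1.1] roll 8.0 F [-0.5 -0.1 -0.6] gap 0.0472 j6 0.27
```

View pics/s1c.png

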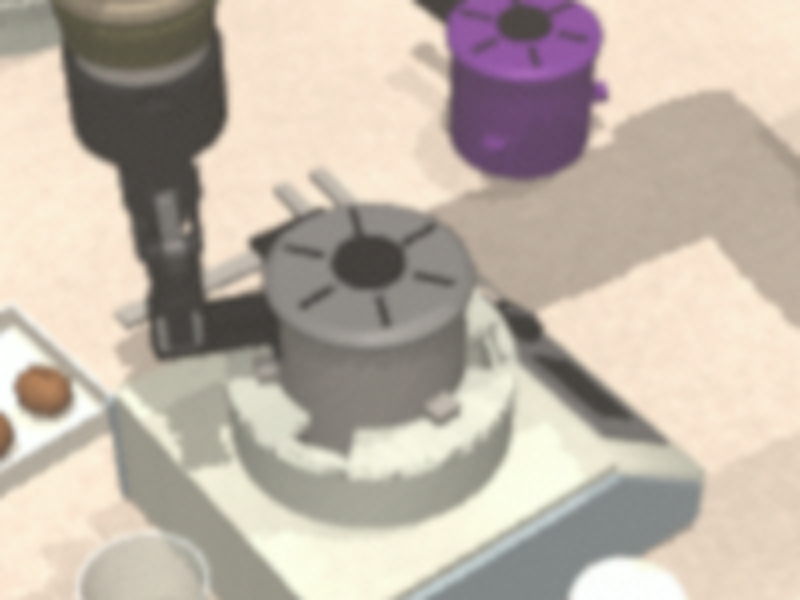

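The fingers straddle the grip at crop (178,330) with room on both sides. Starting the clockwise sweep.

{"api": "servo_tool", "payload": {"increments": [{"grip": 0.45,"x": 0.1,"y": -5.6,"z": 0,"roll": 3},{"grip": 0.45,"x": 0.1,"y": -5.6,"z": 0,"roll": 3},{"grip": 0.45,"x": 0.1,"y": -4,"z": 0,"roll": 2},{"grip": 0.45,"x": 0.1,"y": -4,"z": 0,"roll": 2},{"grip": 0.45,"x": 0.1,"y": -4,"z": 0,"roll": 2}]}}

```text
clock: 3.12
tcp_pos: [0.6462, -0.0141, 0.1732]
orientation: [0.001, 0.294, 0.956, 0.001]
wrist_force: [1.7, 0.4, -1.5]
finger_gap: 0.047
grip_force: 0.8
```

{"api": "servo_tool", "payload": {"increments": [{"grip": 0.45,"x": 0.1,"y": -4.7,"z": 0,"roll": 2.5},{"grip": 0.45,"x": 0.1,"y": -4.7,"z": 0,"roll": 2.5},{"grip": 0.45,"x": 0.1,"y": -4.7,"z": 0,"roll": 2.5},{"grip": 0.45,"x": 0.1,"y": -4.7,"z": 0,"roll": 2.5},{"grip": 0.45,"x": 0.1,"y": -4.7,"z": 0,"roll": 2.5}]}}

```text
clock: 3.53
tcp_pos: [0.631, -0.0319, 0.1731]
orientation: [0.001, 0.396, 0.918, 0.001]
wrist_force: [-0.0, 0.9, -1.3]
finger_gap: 0.0469
grip_force: 0.8
```

```bash
python3 - <<'E'
from h import *
p=-47;plan(.557+.108*np.cos(np.radians(p)),.0475+.108*np.sin(np.radians(p)),.169,p+90)
im=snap('scene','s2.png')[130:280,220:420]
cv2.imwrite('pics/s2c.png',cv2.resize(cv2.convertScaleAbs(im[:,:,::-1],alpha=1.3),(800,600),interpolation=cv2.INTER_CUBIC))
E
```

```text
t 3.53 tcp [ 0.631  -0.0319  0.1731] yaw 43.3 shift [0.5 0.  4.1] roll 0.3 F [-0.   0.9 -1.3] gap 0.0469 j6 0.64
```

View pics/s2c.png

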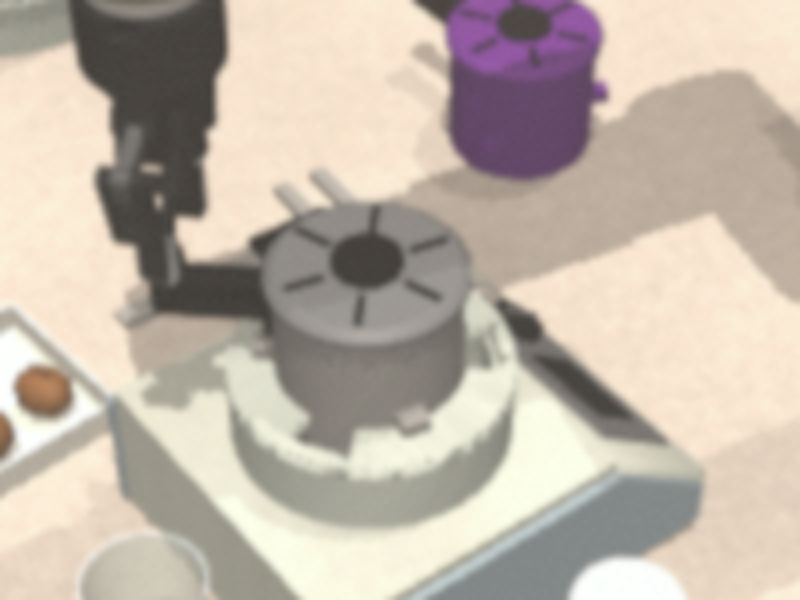

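The bowl turns with the push, still upright on the ledge. Continuing.

{"api": "servo_tool", "payload": {"increments": [{"grip": 0.45,"x": 0.1,"y": -4.7,"z": 2,"roll": 2.5},{"grip": 0.45,"x": 0.1,"y": -4.7,"z": 2,"roll": 2.5},{"grip": 0.45,"x": 0.1,"y": -4.7,"z": 0,"roll": 2.5},{"grip": 0.45,"x": 0.1,"y": -4.7,"z": 0,"roll": 2.5},{"grip": 0.45,"x": 0.1,"y": -4.7,"z": 0,"roll": 2.5}]}}

```text
clock: 4.0
tcp_pos: [0.6128, -0.0463, 0.1692]
orientation: [0.001, 0.493, 0.87, 0.001]
wrist_force: [1.5, 1.8, 0.5]
finger_gap: 0.047
grip_force: 0.9
```

{"api": "servo_tool", "payload": {"increments": [{"grip": 0.45,"x": 0.1,"y": -4.7,"z": 0,"roll": 2.5},{"grip": 0.45,"x": 0.1,"y": -4.7,"z": 0,"roll": 2.5},{"grip": 0.45,"x": 0.1,"y": -4.7,"z": 0,"roll": 2.5},{"grip": 0.45,"x": 0.1,"y": -4.7,"z": 0,"roll": 2.5},{"grip": 0.45,"x": 0.1,"y": -4.7,"z": 0,"roll": 2.5}]}}

```text
clock: 4.42
tcp_pos: [0.5914, -0.0559, 0.1692]
orientation: [0.001, 0.585, 0.811, 0.001]
wrist_force: [1.5, 2.6, 0.0]
finger_gap: 0.0468
grip_force: 0.8
```

{"api": "servo_tool", "payload": {"increments": [{"grip": 0.45,"x": 0.1,"y": -4,"z": 0,"roll": 2},{"grip": 0.45,"x": 0.1,"y": -4,"z": 0,"roll": 2},{"grip": 0.45,"x": 0.1,"y": -4,"z": 0,"roll": 2},{"grip": 0.45,"x": 0.1,"y": -4,"z": 0,"roll": 2},{"grip": 0.45,"x": 0.1,"y": -4,"z": 0,"roll": 2}]}}

```text
clock: 4.83
tcp_pos: [0.572, -0.0604, 0.1692]
orientation: [0.001, 0.653, 0.757, 0.001]
wrist_force: [0.7, 1.8, 0.7]
finger_gap: 0.0472
grip_force: 0.9
```

```bash
python3 - <<'E'
from h import *
p=-82;plan(.557+.108*np.cos(np.radians(p)),.0475+.108*np.sin(np.radians(p)),.169,p+90)
im=snap('scene','s3.png')[130:280,220:420]
cv2.imwrite('pics/s3c.png',cv2.resize(cv2.convertScaleAbs(im[:,:,::-1],alpha=1.3),(800,600),interpolation=cv2.INTER_CUBIC))
for f in('s2','s3'):
    g=cv2.cvtColor(cv2.imread(f'pics/{f}.png'),cv2.COLOR_BGR2GRAY)[182:208,300:325]; v,u=np.nonzero(g<52);print(f,u.mean()+300,v.mean()+182,len(u))
print([proj('scene',[.557,.0475,z]) for z in(.225,.215,.205)])
E
```

```text
t 4.83 tcp [ 0.572  -0.0604  0.1692] yaw 8.4 shift [1.  0.1 0.2] roll 0.4 F [0.7 1.8 0.7] gap 0.0472 j6 1.18
s2 311.4019607843137 194.55882352941177 102
s3 310.8524590163934 194.0655737704918 61
[array([312.43559127, 193.27539734]), array([312.50049907, 196.7653815 ]), array([312.56453688, 200.20985511])]
```

View pics/s3c.png

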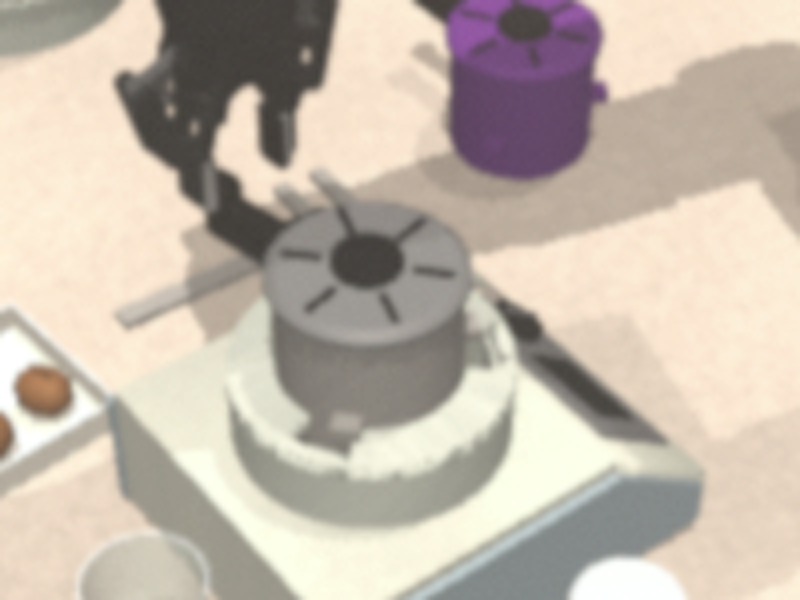

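The visible lug at crop (345,422) is just reaching its gap at (325,435), and the handle stands at about -74°. I'll continue in small steps and track the boss pixel to catch the drop.

{"api": "servo_tool", "payload": {"increments": [{"grip": 0.45,"x": 0,"y": -3.8,"z": 0,"roll": 2},{"grip": 0.45,"x": 0,"y": -3.8,"z": 0,"roll": 2},{"grip": 0.45,"x": 0,"y": -3.8,"z": 0,"roll": 2},{"grip": 0.45,"x": 0,"y": -2.8,"z": 0,"roll": 1.5},{"grip": 0.45,"x": 0,"y": -2.8,"z": 0,"roll": 1.5}]}}

```text
clock: 5.3
tcp_pos: [0.5543, -0.0626, 0.1682]
orientation: [0.001, 0.711, 0.703, 0.0]
wrist_force: [-0.2, -0.2, 0.5]
finger_gap: 0.0473
grip_force: 0.0
```

```bash
cat >> h.py <<'E'
def boss():
    im=env.read_camera('scene'); g=cv2.cvtColor(im,cv2.COLOR_RGB2GRAY)[186:214,300:325]; v,u=np.nonzero(g<58); print('boss',u.mean()+300,v.mean()+186,len(u)); return im
E
python3 - <<'E'
from h import *
p=-91;plan(.557+.108*np.cos(np.radians(p)),.0475+.108*np.sin(np.radians(p)),.169,p+90)
boss()
g=cv2.cvtColor(cv2.imread('pics/s3.png'),cv2.COLOR_BGR2GRAY)[186:214,300:325]; v,u=np.nonzero(g<58);print(u.mean()+300,v.mean()+186,len(u))
E
```

```text
t 5.3 tcp [ 0.5543 -0.0626  0.1682] yaw -0.7 shift [ 2.2  0.8 -0.8] roll 0.3 F [-0.2 -0.2  0.5] gap 0.0473 j6 1.33
boss 312.3422818791946 197.64429530201343 149
311.3333333333333 194.52287581699346 153
```

The boss fell 3 px (about 9 mm), so the lugs are in the gaps. Next: lift, go over the boss, shut the fingers and press.

{"api": "servo_tool", "payload": {"increments": [{"grip": 0.45,"x": 0,"y": 0,"z": -15,"roll": 0},{"grip": 0.45,"x": 0,"y": 0,"z": -35,"roll": 0},{"grip": 0.45,"x": 0,"y": 0,"z": -35,"roll": 0},{"grip": 1,"x": 37,"y": 0,"z": 0,"roll": -7},{"grip": 1,"x": 37,"y": 5,"z": 0,"roll": -7}]}}

```text
clock: 5.77
tcp_pos: [0.5571, 0.0104, 0.2552]
orientation: [0.003, 0.619, 0.785, 0.001]
wrist_force: [0.1, 0.7, -0.9]
finger_gap: 0.0237
grip_force: 0.0
```

{"api": "servo_tool", "payload": {"increments": [{"grip": 1,"x": 34,"y": 8,"z": 0,"roll": -7},{"grip": 1,"x": 0,"y": 0,"z": 0,"roll": -7},{"grip": 1,"x": 0,"y": 0,"z": 0,"roll": -7},{"grip": 1,"x": 0,"y": 0,"z": 0,"roll": -7},{"grip": 1,"x": 0,"y": 0,"z": 0,"roll": -7}]}}

```text
clock: 6.18
tcp_pos: [0.5552, 0.0469, 0.2524]
orientation: [0.0, 0.352, 0.936, -0.0]
wrist_force: [0.5, 0.3, 0.7]
finger_gap: -0.0002
grip_force: 0.0
```

```bash
python3 - <<'E'
from h import *
plan(.557,.0475,.22,179)
im=snap('scene','s4.png')[130:280,220:420]
cv2.imwrite('pics/s4c.png',cv2.resize(cv2.convertScaleAbs(im[:,:,::-1],alpha=1.3),(800,600),interpolation=cv2.INTER_CUBIC))
E
```

```text
t 6.18 tcp [0.5552 0.0469 0.2524] yaw 48.8 shift [-1.   1.6 32.4] roll -130.2 F [0.5 0.3 0.7] gap -0.0002 j6 0.66
```

View pics/s4c.png

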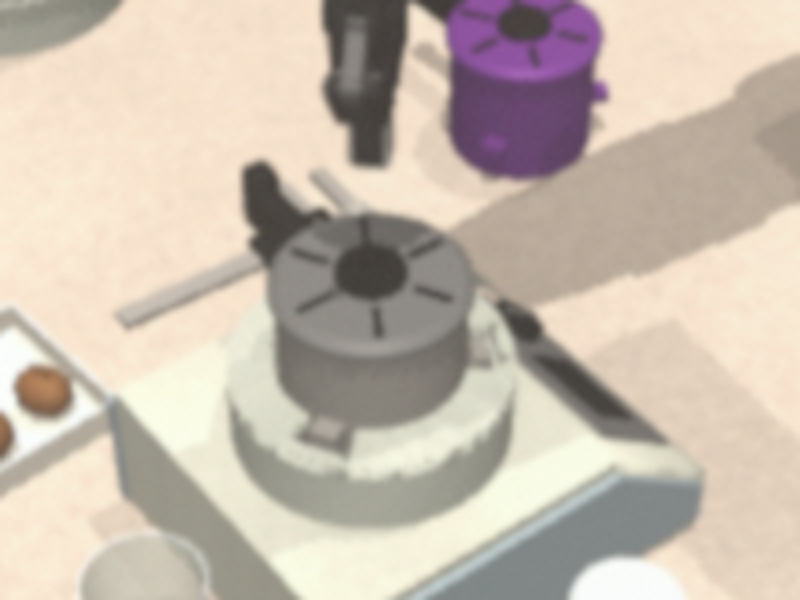

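The lug at crop (327,428) sits inside its gap. The fingertip shows at (370,163), higher than I expect, so I'll check that projection before pressing.

```bash
python3 - <<'E'
from h import *
for p in([.5552,.0469,.2524],[.6544,.007,.169],[.6544,.007,.182],[.572,-.0604,.1692]): print((proj('scene',p)-[220,130])*4)
plan(.557,.0475,.22,179)
im=env.read_camera('scene');g=cv2.cvtColor(im,cv2.COLOR_RGB2GRAY)
print(g[160:205:2,312])
plan(.557,.0475,.22,179)
E
```

```text
[371.24335163 211.94386754]
[178.9349532  358.44575418]
[176.99016363 341.30612155]
[244.11114881 231.27929526]
t 6.23 tcp [0.5552 0.0468 0.2524] yaw 49.1 shift [-0.9  1.7 32.4] roll -129.9 F [ 0.6 -0.4  0.3] gap -0.0001 j6 0.65
[ 52  53  52  52  53  64 145 180 180 180 175 138  81  73  72  62  50  49
  50  49  49  52  65]
t 6.28 tcp [0.5552 0.0466 0.2524] yaw 48.4 shift [-0.8  1.8 32.4] roll -130.6 F [-0.1 -0.6 -0.9] gap 0.0001 j6 0.67
```

{"api": "servo_tool", "payload": {"increments": [{"grip": 1,"x": -1,"y": 2,"z": 0,"roll": 0},{"grip": 1,"x": 0,"y": 0,"z": 8,"roll": 0},{"grip": 1,"x": 0,"y": 0,"z": 8,"roll": 0},{"grip": 1,"x": 0,"y": 0,"z": 8,"roll": 0},{"grip": 1,"x": 0,"y": 0,"z": 0,"roll": 0}]}}

```text
clock: 6.7
tcp_pos: [0.5559, 0.0472, 0.2255]
orientation: [-0.002, 0.356, 0.935, -0.001]
wrist_force: [-0.3, 0.0, 0.2]
finger_gap: 0.0002
grip_force: 0.0
```

```bash
python3 - <<'E'
from h import *
plan(.557,.0475,.205,179)
im=snap('scene','s5.png');g=cv2.cvtColor(im,cv2.COLOR_RGB2GRAY)
print(g[166:210:2,304:322:2]); print(proj('scene',env.get_state()['tcp_pos']))
im=im[130:280,220:420]
cv2.imwrite('pics/s5c.png',cv2.resize(cv2.convertScaleAbs(im[:,:,::-1],alpha=1.3),(800,600),interpolation=cv2.INTER_CUBIC))
E
```

```text
t 6.7 tcp [0.5559 0.0472 0.2255] yaw 48.3 shift [-0.6  1.  20.5] roll -130.7 F [-0.3  0.   0.2] gap 0.0002 j6 0.67
[[ 58  66  67  58  54  52  51 131 175]
 [ 53  55  55  54  50  50  54 145 176]
 [ 72  52  53  51  51  49  58 149 179]
 [141 109  61  52  52  52  72 151 179]
 [169 145  71  52  52  57  85 152 178]
 [148 140  74  52  52  58  88 152 179]
 [139 127  75  51  52  58  95 155 179]
 [124 124  80  55  55  61 108 165 180]
 [141 132 121  97  85  86 125 168 175]
 [109  99  94  73  78  85  93 101 111]
 [ 85  84  81  62  73  82  82  81  81]
 [ 83  82  82  65  72  82  81  82  82]
 [ 83  82  80  65  61  73  79  80  81]
 [ 81  72  58  52  50  50  54  63  78]
 [ 74  53  48  49  49  49  48  50  64]
 [ 63  49  50  49  49  48  50  50  56]
 [ 60  49  51  49  50  48  49  50  52]
 [ 69  50  49  49  48  49  50  50  61]
 [ 84  58  50  49  49  50  51  58  84]
 [ 82  80  68  61  58  60  83  98 106]
 [ 95  90  89  90  80  79 105 108 108]
 [109 107 106 108  95  70 105 108 107]]
[312.67056499 192.55897107]
```

```bash
python3 - <<'E'
from h import *
for p in([.549,-.064,.175],[.595,-.057,.175],[.549,-.064,.20]): print((proj('scene',p)-[220,130])*4)
s=env.get_state();print(s['joint_pos'],s['tcp_pos'],s['orientation'])
E
```

```text
[274.22081127 205.21461531]
[212.02323127 242.3898391 ]
[272.15374231 172.02520695]
[-5.92017072e-02  2.76755994e-01  6.99390671e-02  1.36702044e+00
  1.11540655e-04  6.68146435e-01] [0.55618459 0.04721228 0.22639773] [-1.46730069e-03  3.55710067e-01  9.34595117e-01 -4.02630473e-04]
```

View pics/s5c.png

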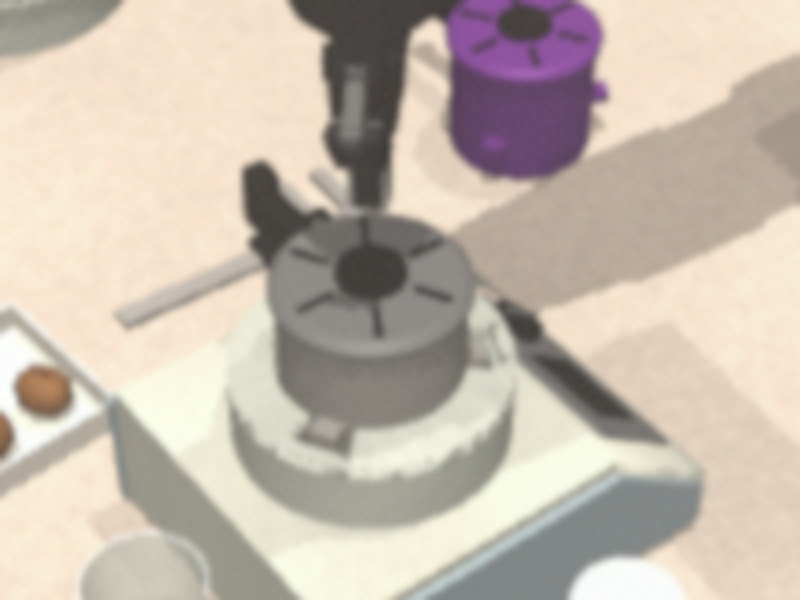

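The tip shows at crop (370,207), about 11 px above its predicted place. That means the tip is either higher than reported or set back from the boss. I'll lower in small steps and let the force and picture decide.

{"api": "servo_tool", "payload": {"increments": [{"grip": 1,"x": 0,"y": 1,"z": 5,"roll": 0},{"grip": 1,"x": 0,"y": 0,"z": 4,"roll": 0},{"grip": 1,"x": 0,"y": 0,"z": 3,"roll": 0},{"grip": 1,"x": 0,"y": 0,"z": 2,"roll": 0},{"grip": 1,"x": 0,"y": 0,"z": 0,"roll": 0}]}}

```text
clock: 7.17
tcp_pos: [0.5577, 0.048, 0.2136]
orientation: [-0.0, 0.355, 0.935, -0.0]
wrist_force: [-1.0, 0.4, 0.2]
finger_gap: 0.0004
grip_force: 0.0
```

```bash
python3 - <<'E'
from h import *
plan(.557,.0475,.205,179)
im=snap('scene','s6.png');g=cv2.cvtColor(im,cv2.COLOR_RGB2GRAY)
print(g[172:210:2,300:326:2]);print(proj('scene',env.get_state()['tcp_pos']))
im=snap('top','t6.png');print(im[166:204:4,306:332:4].mean(2).astype(int))
E
```

```text
t 7.17 tcp [0.5577 0.048  0.2136] yaw 48.4 shift [ 0.2 -0.8  8.6] roll -130.6 F [-1.   0.4  0.2] gap 0.0004 j6 0.67
[[134  68  54  62  62  55  51  49  55 150 179 181 179]
 [133  96  54  53  54  52  48  50  70 156 180 179 179]
 [124 128  81  65  53  51  50  52  74 155 180 179 178]
 [156 123 132 109  61  52  51  61  89 155 181 181 180]
 [173 154 123 112  63  52  52  62  94 156 180 181 181]
 [ 97 147 142 112  64  51  51  63  97 152 174 176 179]
 [ 64  85 108  96  64  52  53  63  97  97 113 132 150]
 [ 80  85  85  86  76  68  65  75  96  83  81  83  86]
 [ 83  83  83  83  84  69  73  84  83  82  82  83  82]
 [ 83  83  83  81  79  64  61  73  78  81  82  82  80]
 [ 83  83  81  71  58  50  50  52  51  63  77  72  60]
 [ 68  77  68  51  50  49  48  48  48  49  63  79  89]
 [ 95  94  60  50  51  47  47  47  48  50  55  94 107]
 [108 102  60  49  48  49  49  48  48  51  52  94 108]
 [108 105  69  50  49  48  48  48  50  50  59  98 100]
 [104  96  84  57  51  48  49  48  51  60  86 104  74]
 [ 73  78  83  79  70  61  57  63  83  98 107 107 104]
 [ 98  95  84  82  82  81  77  84 107 108 108 108 108]
 [109 106  99  95  95  96  88  69 106 109 108 107 109]]
[312.32310384 197.41066498]
[[116 107 112 113 106 110 109]
 [109 112 113 110 110 110 108]
 [116 113 112 110 106 108 107]
 [111 112 110 113 108 104 107]
 [111 111 114 112 110 108 109]
 [112 113 112 110 111 106 108]
 [112 111 115 115 112 108 110]
 [111 112 112 110 113 108 109]
 [115 112 116 116 113 108 105]
 [115 115 114 113 110 109 106]]
```

Still no force, with the tip at v≈186. The handle fitted between the fingers without a sideways collision, so the error must be vertical, with the tip about 30 mm above the reported TCP. Descending further until contact.

{"api": "servo_tool", "payload": {"increments": [{"grip": 1,"x": 0,"y": 0,"z": 4,"roll": 0},{"grip": 1,"x": 0,"y": 0,"z": 3,"roll": 0},{"grip": 1,"x": 0,"y": 0,"z": 3,"roll": 0},{"grip": 1,"x": 0,"y": 0,"z": 0,"roll": 0}]}}

```text
clock: 7.6
tcp_pos: [0.5575, 0.048, 0.2032]
orientation: [-0.001, 0.355, 0.935, -0.0]
wrist_force: [0.4, 0.1, -0.3]
finger_gap: -0.0002
grip_force: 0.0
```

```bash
python3 - <<'E'
from h import *
plan(.557,.0475,.205,179)
im=snap('scene','s7.png');g=cv2.cvtColor(im,cv2.COLOR_RGB2GRAY)
print(g[178:210:2,300:326:2])
cv2.imwrite('pics/s7c.png',cv2.resize(cv2.convertScaleAbs(im[150:240,260:380,::-1],alpha=1.6),(800,600),interpolation=cv2.INTER_CUBIC))
E
```

```text
t 7.6 tcp [0.5575 0.048  0.2032] yaw 48.4 shift [ 0.  -0.7 -1.8] roll -130.6 F [ 0.4  0.1 -0.3] gap -0.0002 j6 0.67
[[156  90  51  52  53  51  49  49  61 151 180 181 181]
 [173 152  83  64  54  52  50  49  72 154 180 181 181]
 [ 96 147 140 107  65  51  52  57  88 151 174 176 178]
 [ 65  84 108  96  67  52  51  61  90  95 112 133 151]
 [ 80  82  84  88  67  51  51  59  93  81  82  82  87]
 [ 84  83  83  86  67  53  52  63  97  83  82  82  82]
 [ 83  83  83  83  76  62  62  70  93  81  81  82  79]
 [ 81  82  81  71  57  53  53  55  57  63  77  72  61]
 [ 66  77  68  50  49  47  47  48  47  50  60  74  90]
 [ 95  94  60  48  48  49  46  48  48  49  52  94 107]
 [108 103  61  48  48  48  49  50  48  50  51  92 107]
 [109 105  71  48  48  49  49  48  50  52  61  98 100]
 [104  97  84  58  51  48  49  50  50  60  86 103  77]
 [ 74  79  83  79  69  60  57  58  79  97 107 108 104]
 [ 98  94  83  83  82  81  77  77 105 109 108 107 109]
 [109 102  94  90  85  85  79  69 105 109 109 108 108]]
```

View pics/s7c.png

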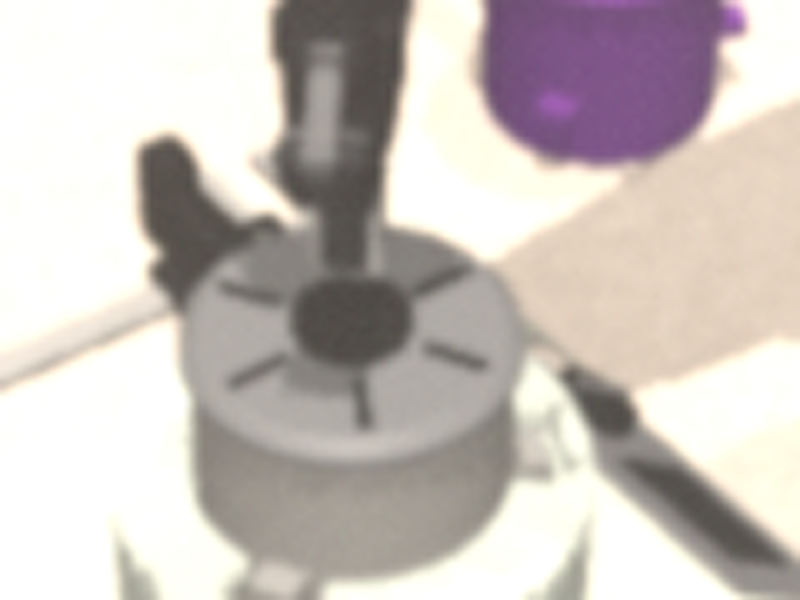

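The tip now shows at crop (350,270), about 50 px (20 mm) above the boss centre at (352,322), and the force is still zero. I'll go on down in small steps.

{"api": "servo_tool", "payload": {"increments": [{"grip": 1,"x": 0,"y": 0,"z": 3,"roll": 0},{"grip": 1,"x": 0,"y": 0,"z": 3,"roll": 0},{"grip": 1,"x": 0,"y": 0,"z": 2,"roll": 0},{"grip": 1,"x": 0,"y": 0,"z": 2,"roll": 0},{"grip": 1,"x": 0,"y": 0,"z": 0,"roll": 0}]}}

```text
clock: 8.07
tcp_pos: [0.5576, 0.048, 0.1935]
orientation: [-0.0, 0.355, 0.935, -0.0]
wrist_force: [0.2, -0.1, 0.1]
finger_gap: -0.0002
grip_force: 0.0
```

```bash
python3 - <<'E'
from h import *
plan(.557,.0475,.205,179)
im=snap('scene','s8.png');g=cv2.cvtColor(im,cv2.COLOR_RGB2GRAY)
print(g[182:212:2,300:326:2])
E
```

```text
t 8.07 tcp [0.5576 0.048  0.1935] yaw 48.4 shift [  0.1  -0.8 -11.5] roll -130.6 F [ 0.2 -0.1  0.1] gap -0.0002 j6 0.67
[[ 93  81  53  53  53  51  49  50  62 148 173 176 178]
 [ 63  67  66  62  55  51  50  50  67  94 112 133 151]
 [ 81  81  82  84  66  52  51  57  86  79  82  84  86]
 [ 84  83  82  85  67  52  50  61  90  80  81  81  81]
 [ 82  81  83  87  67  52  51  61  95  80  82  82  78]
 [ 82  82  81  80  68  54  53  64  95  68  77  72  59]
 [ 67  75  69  55  61  66  63  67  72  49  59  68  81]
 [ 95  88  59  49  49  48  49  50  50  49  52  85 105]
 [109 102  59  49  48  50  49  49  49  49  52  93 107]
 [109 105  69  48  47  48  48  49  49  50  60  98 100]
 [104  97  84  57  48  50  48  48  50  59  85 103  75]
 [ 72  79  82  79  66  62  57  59  79  99 107 108 104]
 [ 97  98  84  83  82  81  77  77 105 109 109 108 108]
 [107  95  86  86  84  83  76  67 105 108 108 108 108]
 [108 106 105 105  99  95  91  66 103 108 108 107 108]]
```

{"api": "servo_tool", "payload": {"increments": [{"grip": 1,"x": 0,"y": 0,"z": 2,"roll": 0},{"grip": 1,"x": 0,"y": 0,"z": 2,"roll": 0},{"grip": 1,"x": 0,"y": 0,"z": 1,"roll": 0},{"grip": 1,"x": 0,"y": 0,"z": 0,"roll": 0}]}}

```text
clock: 8.45
tcp_pos: [0.5577, 0.048, 0.1888]
orientation: [-0.0, 0.355, 0.935, -0.0]
wrist_force: [1.0, 0.0, 0.5]
finger_gap: 0.0004
grip_force: 0.0
```

{"api": "servo_tool", "payload": {"increments": [{"grip": 1,"x": 0,"y": 0,"z": 1,"roll": 0},{"grip": 1,"x": 0,"y": 0,"z": 1,"roll": 0},{"grip": 1,"x": 0,"y": 0,"z": 1,"roll": 0},{"grip": 1,"x": 0,"y": 0,"z": 0,"roll": 0}]}}

```text
clock: 8.78
tcp_pos: [0.5578, 0.0479, 0.1859]
orientation: [-0.0, 0.355, 0.935, 0.0]
wrist_force: [0.6, 0.1, -0.7]
finger_gap: -0.0001
grip_force: 0.0
```

```bash
python3 - <<'E'
from h import *
plan(.557,.0475,.205,179)
im=snap('scene','s9.png');g=cv2.cvtColor(im,cv2.COLOR_RGB2GRAY)
print(g[186:212:2,300:326:2])
E
```

```text
t 8.78 tcp [0.5578 0.0479 0.1859] yaw 48.4 shift [  0.3  -0.9 -19.1] roll -130.6 F [ 0.6  0.1 -0.7] gap -0.0001 j6 0.67
[[ 81  74  56  53  51  50  50  48  61  79  81  83  85]
 [ 83  83  77  76  62  51  51  53  76  78  83  81  80]
 [ 82  83  81  87  67  51  51  61  89  79  81  81  79]
 [ 81  81  80  79  65  51  51  64  93  67  77  71  59]
 [ 65  74  67  66  67  52  52  64  96  56  58  66  76]
 [ 89  81  54  58  66  63  59  71  87  52  52  85 105]
 [108  96  56  48  51  55  52  56  54  48  52  94 108]
 [107 105  69  49  48  48  48  48  47  49  60  98 100]
 [104  96  85  57  47  49  50  49  51  59  86 102  76]
 [ 72  79  83  78  68  62  56  61  79  98 106 108 104]
 [ 98 103  85  83  83  82  77  77 105 108 108 108 108]
 [107  93  82  83  83  83  75  66 105 108 107 109 109]
 [108 100  96  95  95  94  82  65 103 109 108 109 108]]
```

{"api": "servo_tool", "payload": {"increments": [{"grip": 1,"x": 0,"y": 0,"z": 1,"roll": 0},{"grip": 1,"x": 0,"y": 0,"z": 1,"roll": 0},{"grip": 1,"x": 0,"y": 0,"z": 1,"roll": 0},{"grip": 1,"x": 0,"y": 0,"z": 1,"roll": 0}]}}

```text
clock: 9.17
tcp_pos: [0.5579, 0.048, 0.182]
orientation: [-0.0, 0.355, 0.935, 0.0]
wrist_force: [1.0, 0.2, -0.1]
finger_gap: -0.0001
grip_force: 0.0
```

{"api": "servo_tool", "payload": {"increments": [{"grip": 1,"x": 0,"y": 0,"z": 1,"roll": 0},{"grip": 1,"x": 0,"y": 0,"z": 1,"roll": 0},{"grip": 1,"x": 0,"y": 0,"z": 1,"roll": 0}]}}

```text
clock: 9.42
tcp_pos: [0.5583, 0.048, 0.1806]
orientation: [0.001, 0.355, 0.935, 0.0]
wrist_force: [-3.4, -0.9, 8.7]
finger_gap: 0.0002
grip_force: 4.6
```

Contact at a reported z of about 0.181. Now pressing.

{"api": "servo_tool", "payload": {"increments": [{"grip": 1,"x": 0,"y": 0,"z": 1,"roll": 0},{"grip": 1,"x": 0,"y": 0,"z": 1,"roll": 0},{"grip": 1,"x": 0,"y": 0,"z": 1,"roll": 0}]}}

```text
clock: 9.67
tcp_pos: [0.5582, 0.048, 0.1778]
orientation: [0.001, 0.355, 0.935, 0.0]
wrist_force: [-2.4, 1.0, 9.0]
finger_gap: 0.0005
grip_force: 4.6
```

{"api": "servo_tool", "payload": {"increments": [{"grip": 1,"x": 0,"y": 0,"z": 1,"roll": 0},{"grip": 1,"x": 0,"y": 0,"z": 1,"roll": 0},{"grip": 1,"x": 0,"y": 0,"z": 1,"roll": 0}]}}

```text
clock: 9.92
tcp_pos: [0.5583, 0.048, 0.1748]
orientation: [0.001, 0.355, 0.935, 0.0]
wrist_force: [-3.0, -0.1, 8.8]
finger_gap: 0.0002
grip_force: 4.6
```

```bash
python3 - <<'E'
from h import *
plan(.557,.0475,.17,179)
im=snap('scene','s10.png');g=cv2.cvtColor(im,cv2.COLOR_RGB2GRAY)
print(g[190:216:2,300:326:2])
E
```

```text
t 9.92 tcp [0.5583 0.048  0.1748] yaw 48.4 shift [ 0.7 -1.2  4.8] roll -130.6 F [-3.  -0.1  8.8] gap 0.0002 j6 0.67
[[ 84  75  56  51  52  51  49  49  61  79  82  80  82]
 [ 83  82  77  76  61  50  49  54  78  80  81  81  81]
 [ 83  83  82  84  66  51  51  60  87  72  79  76  64]
 [ 70  78  71  67  64  52  52  63  86  57  66  66  72]
 [ 83  78  57  64  65  51  52  63  91  54  53  80  98]
 [108  98  58  56  63  61  61  68  80  52  51  92 107]
 [108 103  63  50  50  50  52  52  53  50  59  99 105]
 [108 103  83  53  49  48  49  48  49  53  82  98  75]
 [ 81  78  89  74  63  54  52  54  72  90 105 106  98]
 [ 89 100  86  83  81  79  76  75  99 108 108 107 108]
 [108 101  85  82  83  82  73  69 106 108 108 108 108]
 [108  95  86  86  85  85  79  65 104 108 108 109 108]
 [110 105 106 106 105 106  96  63  98 109 108 109 110]]
```

The bowl is sliding down at about 9 N and following the tip. Continuing until the force rises.

{"api": "servo_tool", "payload": {"increments": [{"grip": 1,"x": 0,"y": 0,"z": 1,"roll": 0},{"grip": 1,"x": 0,"y": 0,"z": 1,"roll": 0},{"grip": 1,"x": 0,"y": 0,"z": 1,"roll": 0}]}}

```text
clock: 10.22
tcp_pos: [0.5583, 0.048, 0.1718]
orientation: [0.001, 0.355, 0.935, 0.0]
wrist_force: [-2.7, 0.4, 9.1]
finger_gap: 0.0
grip_force: 4.6
```

{"api": "servo_tool", "payload": {"increments": [{"grip": 1,"x": 0,"y": 0,"z": 1,"roll": 0},{"grip": 1,"x": 0,"y": 0,"z": 1,"roll": 0},{"grip": 1,"x": 0,"y": 0,"z": 0,"roll": 0}]}}

```text
clock: 10.47
tcp_pos: [0.5582, 0.048, 0.1699]
orientation: [0.001, 0.355, 0.935, 0.0]
wrist_force: [-3.9, -0.4, 9.7]
finger_gap: -0.0004
grip_force: 4.7
```

{"api": "servo_tool", "payload": {"increments": [{"grip": 1,"x": 0,"y": 0,"z": 1,"roll": 0},{"grip": 1,"x": 0,"y": 0,"z": 1,"roll": 0},{"grip": 1,"x": 0,"y": 0,"z": 0,"roll": 0}]}}

```text
clock: 10.72
tcp_pos: [0.5588, 0.0482, 0.1699]
orientation: [0.002, 0.355, 0.935, 0.001]
wrist_force: [-5.5, 0.9, 18.5]
finger_gap: 0.0002
grip_force: 9.5
```

{"api": "servo_tool", "payload": {"increments": [{"grip": 1,"x": 0,"y": 0,"z": 1,"roll": 0},{"grip": 1,"x": 0,"y": 0,"z": 0,"roll": 0}]}}

```text
clock: 10.88
tcp_pos: [0.5591, 0.0483, 0.1699]
orientation: [0.003, 0.355, 0.935, 0.001]
wrist_force: [-6.4, 1.1, 24.0]
finger_gap: 0.0001
grip_force: 11.8
```

```bash
python3 - <<'E'
from h import *
plan(.557,.0475,.17,179)
im=snap('scene','s11.png');g=cv2.cvtColor(im,cv2.COLOR_RGB2GRAY)
print(g[190:216:2,300:326:2])
E
```

```text
t 10.88 tcp [0.5591 0.0483 0.1699] yaw 48.4 shift [ 1.1 -2.  -0.1] roll -130.6 F [-6.4  1.1 24. ] gap 0.0001 j6 0.67
[[ 78  61  51  58  58  55  50  48  56  80  82  83  92]
 [ 86  75  56  53  51  50  49  49  62  81  82  81  81]
 [ 84  82  77  75  59  51  51  54  78  80  81  82  79]
 [ 82  83  82  85  63  51  51  64  87  73  79  72  59]
 [ 69  78  70  75  66  52  51  66  91  53  66  66  72]
 [ 77  76  56  68  65  52  51  67  91  54  53  79  96]
 [106  94  55  55  62  59  61  69  79  53  54  93 108]
 [109 104  60  49  49  51  54  51  51  51  63 101 105]
 [107 103  88  56  49  49  48  48  50  56  87  97  73]
 [ 81  75  89  74  64  55  55  57  75  97 107 105  98]
 [ 87 101  91  82  81  79  75  78 104 107 108 108 108]
 [108 102  85  82  83  82  71  69 106 108 108 108 108]
 [110  99  88  90  85  86  78  66 106 107 108 107 109]]
```

The force rose to 24 N with no further travel, so the bowl is fully home (11.5 mm pressed). I'll lift, move back above the handle and roll to yaw 180 so the last joint has range for the lock turn.

{"api": "servo_tool", "payload": {"increments": [{"grip": 1,"x": 0,"y": 0,"z": -20,"roll": 0},{"grip": 1,"x": 0,"y": 0,"z": -40,"roll": 0},{"grip": 1,"x": -25,"y": -27,"z": -15,"roll": 0},{"grip": 0.45,"x": -25,"y": -26,"z": 0,"roll": 0},{"grip": 0.45,"x": -25,"y": -26,"z": 0,"roll": 0}]}}

```text
clock: 11.35
tcp_pos: [0.5625, -0.0617, 0.2421]
orientation: [0.002, 0.354, 0.935, 0.0]
wrist_force: [1.3, 0.1, -0.7]
finger_gap: 0.0236
grip_force: 0.0
```

{"api": "servo_tool", "payload": {"increments": [{"grip": 0.45,"x": 0,"y": 0,"z": 0,"roll": -7},{"grip": 0.45,"x": 0,"y": 0,"z": 0,"roll": -7},{"grip": 0.45,"x": 0,"y": 0,"z": 0,"roll": -7},{"grip": 0.45,"x": 0,"y": 0,"z": 0,"roll": -7},{"grip": 0.45,"x": 0,"y": 0,"z": 0,"roll": -7}]}}

```text
clock: 11.77
tcp_pos: [0.5614, -0.0612, 0.24]
orientation: [-0.0, 0.055, 0.998, 0.0]
wrist_force: [-0.4, -0.5, 0.6]
finger_gap: 0.047
grip_force: 0.0
```

{"api": "servo_tool", "payload": {"increments": [{"grip": 0.45,"x": 0,"y": 0,"z": 0,"roll": -7},{"grip": 0.45,"x": 0,"y": 0,"z": 0,"roll": -7},{"grip": 0.45,"x": 0,"y": 0,"z": 0,"roll": -7},{"grip": 0.45,"x": 0,"y": 0,"z": 0,"roll": -7},{"grip": 0.45,"x": 0,"y": 0,"z": 0,"roll": -7}]}}

```text
clock: 12.18
tcp_pos: [0.5615, -0.0609, 0.24]
orientation: [-0.0, -0.248, 0.969, 0.0]
wrist_force: [0.3, 0.6, 0.0]
finger_gap: 0.047
grip_force: 0.0
```

{"api": "servo_tool", "payload": {"increments": [{"grip": 0.45,"x": 0,"y": 0,"z": 0,"roll": -7},{"grip": 0.45,"x": 0,"y": 0,"z": 0,"roll": -7},{"grip": 0.45,"x": 0,"y": 0,"z": 0,"roll": -7},{"grip": 0.45,"x": 0,"y": 0,"z": 0,"roll": -7},{"grip": 0.45,"x": 0,"y": 0,"z": 0,"roll": -7}]}}

```text
clock: 12.6
tcp_pos: [0.5614, -0.0609, 0.24]
orientation: [-0.0, -0.528, 0.849, 0.0]
wrist_force: [0.2, 1.2, 0.2]
finger_gap: 0.0471
grip_force: 0.0
```

{"api": "servo_tool", "payload": {"increments": [{"grip": 0.45,"x": 0,"y": 0,"z": 0,"roll": -7},{"grip": 0.45,"x": 0,"y": 0,"z": 0,"roll": -7},{"grip": 0.45,"x": 0,"y": 0,"z": 0,"roll": -7},{"grip": 0.45,"x": 0,"y": 0,"z": 0,"roll": -5},{"grip": 0.45,"x": 0,"y": 0,"z": 0,"roll": 0}]}}

```text
clock: 13.02
tcp_pos: [0.5614, -0.0609, 0.24]
orientation: [0.0, -0.704, 0.71, 0.0]
wrist_force: [0.1, -0.3, 0.4]
finger_gap: 0.0472
grip_force: 0.0
```

```bash
python3 - <<'E'
from h import *
im=snap('scene','s12.png');boss()
# handle direction from scene: grip top at z=.20
g=cv2.cvtColor(im,cv2.COLOR_RGB2GRAY)
for p in(-94,-90,-87.5,-84,-80):
    a=np.radians(p);print(p,proj('scene',[.557+.108*np.cos(a),.0475+.108*np.sin(a),.2]),proj('scene',[.557+.108*np.cos(a),.0475+.108*np.sin(a),.16]))
g2=cv2.cvtColor(cv2.imread('pics/s5.png'),cv2.COLOR_BGR2GRAY)
print(g2[168:200:2,276:304:2]);print(g[168:206:2,276:304:2])
plan(.5617,-.0604,.124,181)
E
```

```text
boss 312.27891156462584 201.5578231292517 147
-94 [288.7454366  173.95662311] [289.54912259 187.11754588]
-90 [285.86910219 175.12523263] [286.74368839 188.29116212]
-87.5 [284.12517303 175.9217769 ] [285.04306429 189.09108678]
-84 [281.75987366 177.12022181] [282.73694195 190.29455186]
-80 [279.17499983 178.60533309] [280.21741136 191.78575506]
[[176 176 176 177 173 174 176 177 176 176 177 174 169 105]
 [177 178 171 147 114 122 166 177 178 176 177 175 173 149]
 [178 177 134  69  56  59 118 172 177 178 174 157 153 163]
 [179 179 121  56  55  55  68 153 177 177 170 126 136 148]
 [176 174 124  54  55  53  55 124 156 173 178 156 123 138]
 [176 176 128  57  53  52  54  92 136 155 175 180 157 124]
 [179 176 133  58  54  54  55  56  95 136 155 173 173 155]
 [179 176 140  61  53  52  53  54  55  86 120 109  96 146]
 [180 179 157  74  50  50  52  54  53  53  59  65  65  85]
 [178 179 175 127  63  52  51  51  54  55  57  77  84  86]
 [175 176 179 154  84  51  52  51  59  81  86  83  83  83]
 [178 177 175 111  56  53  52  58  90 109 107  90  84  82]
 [179 176 171 129  69  55  55  85  92  81  9
[... 737 characters left out ...]
  64  52  53  53  53  55  54  78  99  89  59]
 [131 133 129  71  52  51  52  54  54  53  70  96  95  83]
 [135 134 132  83  52  52  52  52  54  53  63  88  99 107]
 [135 133 129 100  61  52  52  51  55  74  95 108 110 110]
 [130 122 115 110  92  57  52  56  78 102 110 110 110 109]
 [115 111 111 108 101  75  53  78  93  85  93 103 106 110]
 [111 107 104 111 118 113  81 101 106  91  78  72  79  98]
 [103 111 125 133 134 129 102 107 110 110 107 103  94  98]
 [127 132 134 135 135 130 105 110 110 111 113 115 114 111]
 [135 135 135 135 144 137 107 116 119 118 119 118 119 115]]
t 13.12 tcp [ 0.5615 -0.0609  0.24  ] yaw 179.2 shift [ -0.5  -0.2 116. ] roll -1.8 F [-0.4 -0.  -0.3] gap 0.0471 j6 -1.81
```

The boss pixel (201.6) confirms the home height and the handle sits near -86°. Descending around it.

{"api": "servo_tool", "payload": {"increments": [{"grip": 0.45,"x": 0,"y": 0,"z": 30,"roll": 0},{"grip": 0.45,"x": 0,"y": 0,"z": 15,"roll": 0},{"grip": 0.45,"x": 0,"y": 0,"z": 15,"roll": 0},{"grip": 0.45,"x": 0,"y": 0,"z": 10,"roll": 0},{"grip": 0.45,"x": 0,"y": 0,"z": 10,"roll": 0}]}}

```text
clock: 13.53
tcp_pos: [0.5613, -0.0609, 0.1593]
orientation: [-0.0, -0.703, 0.712, 0.0]
wrist_force: [0.4, -0.1, 0.9]
finger_gap: 0.0471
grip_force: 0.0
```

{"api": "servo_tool", "payload": {"increments": [{"grip": 0.45,"x": 0,"y": 0,"z": 8,"roll": 0},{"grip": 0.45,"x": 0,"y": 0,"z": 8,"roll": 0},{"grip": 0.45,"x": 0,"y": 0,"z": 8,"roll": 0},{"grip": 0.45,"x": 0,"y": 0,"z": 6,"roll": 0}]}}

```text
clock: 13.87
tcp_pos: [0.5616, -0.0609, 0.1295]
orientation: [0.0, -0.703, 0.711, -0.0]
wrist_force: [-0.6, 0.1, 1.0]
finger_gap: 0.0471
grip_force: 0.0
```

{"api": "servo_tool", "payload": {"increments": [{"grip": 0.45,"x": -0.1,"y": 5,"z": 0,"roll": 2.5},{"grip": 0.45,"x": -0.1,"y": 5,"z": 0,"roll": 2.5},{"grip": 0.45,"x": -0.1,"y": 4,"z": 0,"roll": 2},{"grip": 0.45,"x": -0.1,"y": 4,"z": 0,"roll": 2},{"grip": 0.45,"x": -0.1,"y": 4,"z": 0,"roll": 2}]}}

```text
clock: 14.28
tcp_pos: [0.54, -0.0587, 0.1302]
orientation: [0.0, -0.631, 0.776, -0.0]
wrist_force: [1.8, -0.8, 0.0]
finger_gap: 0.0465
grip_force: 0.5
```

{"api": "servo_tool", "payload": {"increments": [{"grip": 0.45,"x": -0.1,"y": 4.7,"z": 0,"roll": 2.5},{"grip": 0.45,"x": -0.1,"y": 4.7,"z": 0,"roll": 2.5},{"grip": 0.45,"x": -0.1,"y": 4.7,"z": 0,"roll": 2.5},{"grip": 0.45,"x": -0.1,"y": 4.7,"z": 0,"roll": 2.5}]}}

```text
clock: 14.62
tcp_pos: [0.522, -0.0535, 0.1302]
orientation: [0.0, -0.561, 0.828, -0.001]
wrist_force: [0.9, -0.6, -0.5]
finger_gap: 0.047
grip_force: 0.5
```

```bash
python3 - <<'E'
from h import *
p=-108;plan(.557+.108*np.cos(np.radians(p)),.0475+.108*np.sin(np.radians(p)),.13,p+270)
boss()
E
```

```text
t 14.62 tcp [ 0.522  -0.0535  0.1302] yaw 158.2 shift [ 1.  -2.2  0.2] roll -3.8 F [ 0.9 -0.6 -0.5] gap 0.047 j6 -1.45
boss 311.95541401273886 200.9235668789809 157
```

{"api": "servo_tool", "payload": {"increments": [{"grip": 0.45,"x": -0.1,"y": 5.7,"z": 0,"roll": 2.8},{"grip": 0.45,"x": -0.1,"y": 5.7,"z": 0,"roll": 2.8},{"grip": 0.45,"x": -0.1,"y": 5.7,"z": 0,"roll": 2.8},{"grip": 0.45,"x": -0.1,"y": 5.7,"z": 0,"roll": 2.8},{"grip": 0.45,"x": -0.1,"y": 5.7,"z": 0,"roll": 2.8}]}}

```text
clock: 15.08
tcp_pos: [0.497, -0.0401, 0.1303]
orientation: [0.0, -0.456, 0.89, -0.001]
wrist_force: [-0.5, -1.3, -1.3]
finger_gap: 0.047
grip_force: 0.5
```

{"api": "servo_tool", "payload": {"increments": [{"grip": 0.45,"x": -0.1,"y": 5.7,"z": 0,"roll": 3},{"grip": 0.45,"x": -0.1,"y": 5.7,"z": 0,"roll": 3},{"grip": 0.45,"x": -0.1,"y": 5.7,"z": 0,"roll": 3},{"grip": 0.45,"x": -0.1,"y": 5.7,"z": 0,"roll": 3},{"grip": 0.45,"x": -0.1,"y": 5.7,"z": 0,"roll": 3}]}}

```text
clock: 15.5
tcp_pos: [0.476, -0.0207, 0.1303]
orientation: [0.0, -0.336, 0.942, -0.001]
wrist_force: [-0.2, -1.1, 0.5]
finger_gap: 0.0468
grip_force: 0.5
```

```bash
python3 - <<'E'
from h import *
p=-139;plan(.557+.108*np.cos(np.radians(p)),.0475+.108*np.sin(np.radians(p)),.13,p+270)
E
```

```text
t 15.5 tcp [ 0.476  -0.0207  0.1303] yaw 129.2 shift [ 2.1 -1.7  0.3] roll -1.8 F [-0.2 -1.1  0.5] gap 0.0468 j6 -0.9
```

{"api": "servo_tool", "payload": {"increments": [{"grip": 0.45,"x": 0,"y": 5.7,"z": 0,"roll": 3},{"grip": 0.45,"x": 0,"y": 5.7,"z": 0,"roll": 3},{"grip": 0.45,"x": 0,"y": 5.7,"z": 0,"roll": 3},{"grip": 0.45,"x": 0,"y": 5.7,"z": 0,"roll": 3},{"grip": 0.45,"x": 0,"y": 5.7,"z": 0,"roll": 3}]}}

```text
clock: 15.92
tcp_pos: [0.4604, 0.0032, 0.1303]
orientation: [0.0, -0.21, 0.978, -0.0]
wrist_force: [-0.2, -0.7, -0.1]
finger_gap: 0.0467
grip_force: 0.4
```

{"api": "servo_tool", "payload": {"increments": [{"grip": 0.45,"x": 0,"y": 5.7,"z": 0,"roll": 3},{"grip": 0.45,"x": 0,"y": 5.7,"z": 0,"roll": 3},{"grip": 0.45,"x": 0,"y": 5.7,"z": 0,"roll": 3},{"grip": 0.45,"x": 0,"y": 5.7,"z": 0,"roll": 3},{"grip": 0.45,"x": 0,"y": 5.7,"z": 0,"roll": 3}]}}

```text
clock: 16.33
tcp_pos: [0.4514, 0.0303, 0.1303]
orientation: [0.0, -0.081, 0.997, -0.0]
wrist_force: [0.2, -1.5, 0.4]
finger_gap: 0.047
grip_force: 0.4
```

{"api": "servo_tool", "payload": {"increments": [{"grip": 0.45,"x": 0,"y": 3.8,"z": 0,"roll": 2},{"grip": 0.45,"x": 0,"y": 3.8,"z": 0,"roll": 2},{"grip": 0.45,"x": 0,"y": 2.9,"z": 0,"roll": 1.5},{"grip": 0.45,"x": 0,"y": 1.9,"z": 0,"roll": 1},{"grip": 0.45,"x": 0,"y": 1.9,"z": 0,"roll": 1}]}}

```text
clock: 16.75
tcp_pos: [0.4497, 0.0445, 0.1302]
orientation: [0.0, -0.016, 1.0, -0.0]
wrist_force: [-0.6, -0.6, 0.4]
finger_gap: 0.0472
grip_force: 0.4
```

```bash
python3 - <<'E'
from h import *
p=-185;plan(.557+.108*np.cos(np.radians(p)),.0475+.108*np.sin(np.radians(p)),.13,p+270)
E
```

```text
t 16.75 tcp [0.4497 0.0445 0.1302] yaw 91.8 shift [-0.1 12.4  0.2] roll 6.8 F [-0.6 -0.6  0.4] gap 0.0472 j6 -0.11
```

{"api": "servo_tool", "payload": {"increments": [{"grip": 0.45,"x": 0,"y": 2,"z": 0,"roll": 1},{"grip": 0.45,"x": 0,"y": 2,"z": 0,"roll": 1},{"grip": 0.45,"x": 0,"y": 2,"z": 0,"roll": 1},{"grip": 0.45,"x": 0,"y": 2,"z": 0,"roll": 1},{"grip": 0.45,"x": 0,"y": 1,"z": 0,"roll": 0}]}}

```text
clock: 17.17
tcp_pos: [0.4495, 0.0537, 0.1301]
orientation: [0.0, 0.019, 1.0, 0.0]
wrist_force: [-0.8, -1.0, 0.6]
finger_gap: 0.047
grip_force: 0.4
```

{"api": "servo_tool", "payload": {"increments": [{"grip": 0.45,"x": 0,"y": 1,"z": 0,"roll": 0},{"grip": 0.45,"x": 0,"y": 1,"z": 0,"roll": 0},{"grip": 0.45,"x": 0,"y": 1,"z": 0,"roll": 0}]}}

```text
clock: 17.42
tcp_pos: [0.4494, 0.0566, 0.13]
orientation: [-0.0, 0.019, 1.0, 0.0]
wrist_force: [0.4, -0.8, -0.4]
finger_gap: 0.0472
grip_force: 0.4
```

{"api": "servo_tool", "payload": {"increments": [{"grip": 0.45,"x": 0,"y": 1,"z": 0,"roll": 0},{"grip": 0.45,"x": 0,"y": 1,"z": 0,"roll": 0},{"grip": 0.45,"x": 0,"y": 1,"z": 0,"roll": 0}]}}

```text
clock: 17.67
tcp_pos: [0.4493, 0.0588, 0.1299]
orientation: [-0.0, 0.019, 1.0, -0.001]
wrist_force: [-2.8, -6.0, 1.0]
finger_gap: 0.0471
grip_force: 2.6
```

{"api": "servo_tool", "payload": {"increments": [{"grip": 0.45,"x": 0,"y": 1,"z": 0,"roll": 0},{"grip": 0.45,"x": 0,"y": 1,"z": 0,"roll": 0}]}}

```text
clock: 17.83
tcp_pos: [0.4492, 0.0594, 0.13]
orientation: [-0.001, 0.019, 1.0, -0.003]
wrist_force: [-2.6, -11.9, 0.8]
finger_gap: 0.0469
grip_force: 6.0
```

The force rises at the stop, and the handle's y is about 0.045, which matches the front rib. Backing off to centre the fingers and lifting clear.

{"api": "servo_tool", "payload": {"increments": [{"grip": 0.45,"x": 0,"y": -6,"z": 0,"roll": 0},{"grip": 0.45,"x": 0,"y": -9,"z": 0,"roll": 0},{"grip": 0.45,"x": 0,"y": 0,"z": 0,"roll": 0},{"grip": 0.45,"x": 0,"y": 0,"z": -20,"roll": 0},{"grip": 0.45,"x": 0,"y": 0,"z": -30,"roll": 0}]}}

```text
clock: 18.25
tcp_pos: [0.4471, 0.0466, 0.1782]
orientation: [-0.003, 0.019, 1.0, 0.001]
wrist_force: [0.2, 0.1, -1.0]
finger_gap: 0.0465
grip_force: 0.0
```

{"api": "servo_tool", "payload": {"increments": [{"grip": 0.45,"x": 0,"y": 0,"z": -40,"roll": 0},{"grip": 0.45,"x": 0,"y": 0,"z": -40,"roll": 0},{"grip": 0.45,"x": 40,"y": 0,"z": 0,"roll": 0},{"grip": 0.45,"x": 40,"y": 0,"z": 0,"roll": 0},{"grip": 0.45,"x": 40,"y": 0,"z": 0,"roll": 0}]}}

```text
clock: 18.67
tcp_pos: [0.3293, 0.0511, 0.2609]
orientation: [0.001, 0.019, 1.0, 0.0]
wrist_force: [0.0, -0.2, 0.5]
finger_gap: 0.0474
grip_force: 0.0
```

```bash
python3 - <<'E'
from h import *
plan(.4,.0475,.25,90)
im=boss();g=cv2.cvtColor(im,cv2.COLOR_RGB2GRAY)
for p in(-170,-177.5,-185):
    a=np.radians(p);print(p,proj('scene',[.557+.108*np.cos(a),.0475+.108*np.sin(a),.2]))
m=(g<58).astype('uint8')*255; m[:, :322]=0
n,l,s,c=cv2.connectedComponentsWithStats(m)
for i in range(1,n):
    if s[i,4]>15 and 322<c[i][0]<380 and 150<c[i][1]<250: print(s[i],c[i])
E
```

```text
t 18.67 tcp [0.3293 0.0511 0.2609] yaw 87.8 shift [-70.7  -0.9  11.1] roll -2.2 F [ 0.  -0.2  0.5] gap 0.0474 j6 -0.05
boss 312.3404255319149 201.97872340425533 141
-170 [347.07685689 178.61743947]
-177.5 [351.41811369 181.72276348]
-185 [355.18207014 185.20761788]
[336 182  19  21 200] [346.515 192.62 ]
[347 209   7   6  29] [350.44827586 211.48275862]
[356 220  19  13  67] [364.92537313 226.05970149]
```

```bash
python3 -c "
from h import *
print(env.hand_in())"
```

```text
the job is handed in; nothing more can be done
None
```

The bowl is pressed fully home and turned clockwise to the stop, with its handle over the front rib to within about 2 mm by my estimate; I handed the job in at about 19 s, and no verdict was shown.

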